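# Shut and lock the sandwich press for storage

### The job

The sandwich press has been left ajar to dry and is to be put away. Shut its lid fully, then swing the steel hook at its front up over the lid's handle and press it home until it clicks behind its catch, without forcing it, then push the white sliding lock across over the hook as far as it goes. Leave everything else on the worktop where it is.

Things in the scene. Friction and masses are not known exactly. Their poses are not given: they have to be found in the camera images.
- press: Two-plate sandwich press: steel body 250 deep x 290 wide, 98 tall when shut, black handle across the lid's front edge. It does not shift on the worktop. Origin: centre of its underside; its own -x axis points out of its front (handle side), y along its width, z up. Offsets in the other entries are in mm in this frame, lid shut.
- lid (a joint): Lid hinge angle, rad: 0 shut on its stop, grows as the lid opens upwards. Axis along the press's y through x +125, z 70. Stiff hinge: the lid stays where it is left; 1 to 5 N down on the handle moves it.
- lid_push (a point): Point on top of the lid's black handle, on the half without the lock (x -163, y 35, z 100), a good place to push the lid down; moves with it. Handle bar: x -182 to -145, y -105 to 105, z 70 to 100. A notch in its middle (y -17 to 17, floor z 92) takes the hook; the catch is a steel bar along y across the notch, top at z 97.5, x -160.
- hook (a joint): Hook angle, rad: 0 home behind the catch (strap upright, its end turned inwards over the handle), 1.57 lying straight out to the front; stops at 1.9 and -0.02. Light friction holds it at any angle. At about 0.18 its sprung tip meets the catch bar and must be pressed over it, with 13 to 20 N at the red pad; past 0.09 it clicks in. It cannot close with the lid open or the lock across.
- hook_hinge (a point): Centre of the hook's hinge pin (x -182, y 0, z 40), low on the front of the base, axis along y, between two ears that reach 25 to either side.
- hook_end (a point): On the hook's strap, 58 from the hinge, centre of its 28 width and 5 thickness: place to pinch it across its width (y). The strap ends 68 from the hinge; the inward end (nose, 20 wide) reaches 31 in from the strap. With the hook nearly home, fingers either side of the strap run against the handle, which is wider than it.
- thumb_pad: Origin: centre of the outer face of the red ribbed thumb pad (16 wide, 22 long, 6 thick) on the outside of the strap, 50 from the hinge; at x -190, z 90 when home, 8 proud of the handle's front. Rubber, gives 1 to 2 under load. Its own -x faces out. Press here towards the press to close the hook; well over 30 N would break it.
- lock (a joint): Travel of the sliding lock on top of the handle, m: 0 open (away from the hook), 0.030 at its end stop, its steel tongue (12 wide, 4 thick, z 104 to 108) across the top of the hook. Slides along the press's +y, friction about 2 N, rides on the lid.
- lock_grip (a point): Centre of the lock's white grip block, 16 (x) x 14 (y) x 17 (z); at x -163, y -78 plus the travel, z 116 when the lid is shut; its top at z 124, the handle's top under it at z 100.
- turner: Wooden-handled turner 280 long, lying in front of the press. Origin: centre, underside.
- ramekin: Small white bowl, 72 across, 42 high, beside the press on the lock's side. Origin: centre, underside.
- mug: Blue mug, 82 across, 95 high. Origin: centre, underside.
- relish: Amber jar with brass cap, 68 across, 105 high. Origin: centre, underside.
- butter: White butter dish, 100 x 160, 69 high. Origin: centre, underside.
- mill: Dark wooden pepper mill, 56 across, 158 high. Origin: centre, underside.
- canister: Steel canister, 96 across, 135 high. Origin: centre, underside.
There are look-alikes about, which are no part of the job. Of the things like the ramekin, leave any that is orange or red; of the rest the larger one is meant.

How it is judged:
By the outcome, as a careful person would: the job done as asked, in the order asked, and still so for the second after the job is handed in, with the robot touching nothing.
It also fails if it takes over 72 s, if anything falls off the work surface, if the arm or the gripper's body presses on something with over 40 N, if the wrist force passes 120 N, or if a joint passes its speed limit or range.

### The arm

A 7-joint arm with a two-finger parallel gripper is mounted at the origin on the work surface. World frame = base frame: x ahead of the robot, y to its left, z up, the work surface at z = 0. Lengths are in m, angles in degrees, forces in N, time in s.
With the tool pointing down it reaches from about 0.425 to 0.875 m from the base axis. Payload 4.7 kg.
Tool frame: the origin (TCP) lies midway between the tips of the shut fingers; the grasp point (between the pads) lies 19 mm behind it; z points along the fingers, x is the direction in which the jaws open and shut, and the axes are right-handed (so a half turn about z gives the same grasp; the last joint's range is limited). The gripper opens to 87 mm and grips with 3 to 60 N. Pads are 19 mm wide; open, the fingers measure 117 mm over their backs; the gripper's body (75 mm by 190 mm) begins 51 mm behind the grasp point.
Start: joints at [70.308, 18.392, -4.016, 83.108, 1.295, 78.541, -3.26], TCP at [0.228, -0.609, 0.223] pointing down, gripper open.
Joint ranges: [-163.93, 163.93], [-17.29, 119.83], [-79.2, 71.16], [3.27, 140.29], [-89.18, 269.18], [5.43, 117.66], [-154.24, 154.24]. Speed limits (degrees/s): [147.25, 147.25, 180, 180, 180, 180, 180].

### API

Orientations are given as [roll, pitch, yaw] about the fixed x, y, z axes, in that order (R = Rz(yaw) Ry(pitch) Rx(roll)).
In Python, from cell import env gives the robot as it stands.
- The arm moves only by the tool carry_out, never from a script. Its argument "plan" is a list of rows, each an object with "grip": the closure, from 0 (fully open) to 1 (shut); "dp": the shift along the tool's x, y, z in m, a list of three; "rotation": the turn, a rotation vector about the tool's x, y, z in degrees, a list of three. In form: [{"grip": grip, "dp": [dx, dy, dz], "rotation": [wx, wy, wz]}, ...]. A call has 1 to 8 rows; each row shifts and turns the pose as measured when the row begins, along the tool's axes as they then stand; what a row does not reach is not made up. A row lasts 1/12 s, in which the tool goes at most 41.7 mm and 7.16 degrees, less where a joint would pass 70% of its speed; a pose out of reach is approached as far as the arm can. A call is refused whole if a number of a shift passes 0.0417 or a number of a turn 7.16, either way. A call with a gripper value outside its range is refused whole. The fingers move at their own pace and stop on an object; "force" is the grip in N (left out, the last holds). Time passes only in rows, so rows that do not move let the fingers close. It gives the time, the measured TCP pose, the force and the opening at its end, in the units of the state.
- env.get_obs(): the state, without advancing time (a new reading comes with each control period).
- env.read_camera(name): name is "scene" or "top" or "wrist"; returns the picture (420x560x3 uint8, red, green, blue); there is no depth.
- env.camera_params(name): a dict with "fx", "fy", "cx", "cy" (pixels), "R" (3x3) and "t" (3): a world point X has camera coordinates R X + t. Camera axes: x right, y down, z forward; pixel columns grow to the right and rows downward; lengths in m; the calibration is good to about 2 mm. A picture is of the moment at which its call begins: read the wrist's pose just before it. camera_params takes no time and is no camera call; for the wrist camera it gives the pose at the moment of the call.
- env.sign_off(): hands the job in, once; it reports no verdict.
The state is a dict: "time_s": time; "qpos": joint angles; "joint_velocities": joint speeds; "effort": joint torques, N m; "tool_pos": TCP position; "tool_rot": TCP orientation; "force": force on the tool from outside, world axes, zero at the start; "wrist_torque": the same for the moment, N m; "grip_width": finger opening in m.
Only numpy, scipy, OpenCV 4.12 (cv2) and the standard library are available. Lean on these libraries where they do the work, as an engineer would, in place of code of your own. Each camera call takes 0.05 s, during which the arm holds its last target. There are 200 camera calls.

## Working session

There is one attempt and no reset: what is moved stays moved. The work goes in short steps, Python scripts to look and compute and a tool call to move; the robot and the scene stay as the last step left them, time stands still between calls to the robot, and variables do not carry over. Pictures are saved under pics/ and viewed, about 8 in all and at most 12, crops included, and the job is handed in when it is done.

Besides the shell and the picture viewer there is one more tool, called as a command line: name --argument value ..., lists and objects as JSON in quotes. carry_out: Moves the arm, as the interface text tells. Its arguments: {"type":"object","properties":{"plan":{"type":"array","items":{"type":"object","properties":{"grip":{"type":"number"},"dp":{"type":"array","items":{"type":"number"}},"rotation":{"type":"array","items":{"type":"number"}}}}},"force":{"type":"number"}},"required":["plan"]}

```bash
ls; mkdir -p pics; python3 - <<'E'
from cell import env
import cv2,numpy as np
o=env.get_obs();print(o)
for n in("scene","top"):
    im=env.read_camera(n);cv2.imwrite(f"pics/{n}0.png",im[:,:,::-1])
    p=env.camera_params(n);print(n,p)
E
```

```text
pics
{'time_s': 0.0, 'qpos': array([70.30806126, 18.43899796, -4.01507516, 83.17660683,  1.29477059,
       78.53783372, -3.25881419]), 'joint_velocities': array([ 0.06250186,  0.05581089,  0.05710031,  0.03456418,  0.15623872,
        0.02334466, -0.1243066 ]), 'effort': array([-9.00586042e-05, -4.91287458e+01, -4.03918857e-01, -3.12527239e+01,
       -6.37667114e-02,  4.38751420e-02,  1.74004763e-04]), 'tool_pos': array([ 0.22738971, -0.60834181,  0.22144718]), 'tool_rot': array([ 1.79994397e+02,  1.08211912e-01, -6.94975722e+01]), 'force': array([ 0.02010551, -0.57928703, -0.55020518]), 'wrist_torque': array([ 0.02197399, -0.01148375,  0.01056868]), 'grip_width': 0.08685954194508044}
scene {'fx': 379.0076248542052, 'fy': 379.0076248542052, 'cx': 271.698630721202, 'cy': 209.88611203799337, 'R': array([[ 0.7274982 ,  0.68588991,  0.01736089],
       [ 0.50201102, -0.51487563, -0.69490145],
       [-0.46768719,  0.51425491, -0.71889539]]), 't': array([-0.4451592 , -0.22560057,  1.50033798])}
top {'fx': 443.93758680138495, 'fy': 443.93758680138495, 'cx': 275.14607315968175, 'cy': 219.65720923313697, 'R': array([[-0.02820491, -0.99944511,  0.01771851],
       [-0.9863374 ,  0.02494816, -0.16283772],
       [ 0.16230532, -0.02206925, -0.98649376]]), 't': array([0.01454306, 0.5831992 , 1.40625832])}
```

View pics/scene0.png

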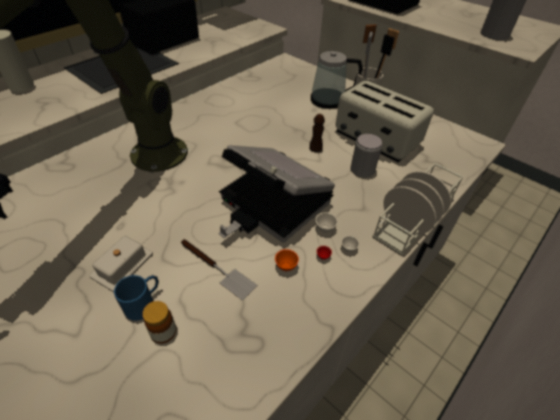

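View pics/top0.png

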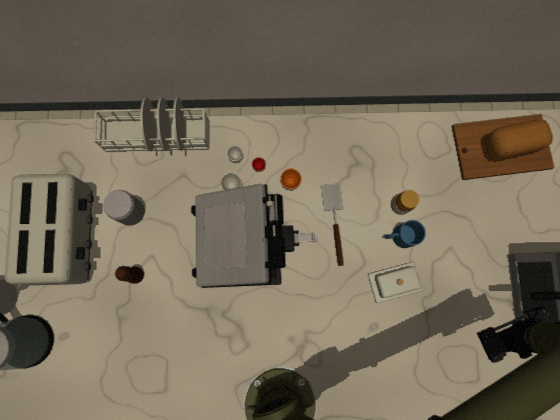

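Top view: press at about (235,237), with its front (black handle, hook at about (308,238)) facing image right, which is world -y. The robot is at the bottom, the lock on the far side (+x), and the ramekin at (232,182). I'll zoom in next.

```bash
python3 - <<'E'
import cv2,numpy as np
a=cv2.imread("pics/top0.png")[170:300,180:345];b=cv2.imread("pics/scene0.png")[135:250,205:345]
g=lambda i,s:cv2.resize(np.clip(255*(i/255.)**.55,0,255).astype('uint8'),None,fx=s,fy=s,interpolation=cv2.INTER_CUBIC)
a=g(a,4.8)
cv2.imwrite("pics/c1.png",a[:600,:800]);
E
```

```text
(no output)
```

View pics/c1.png

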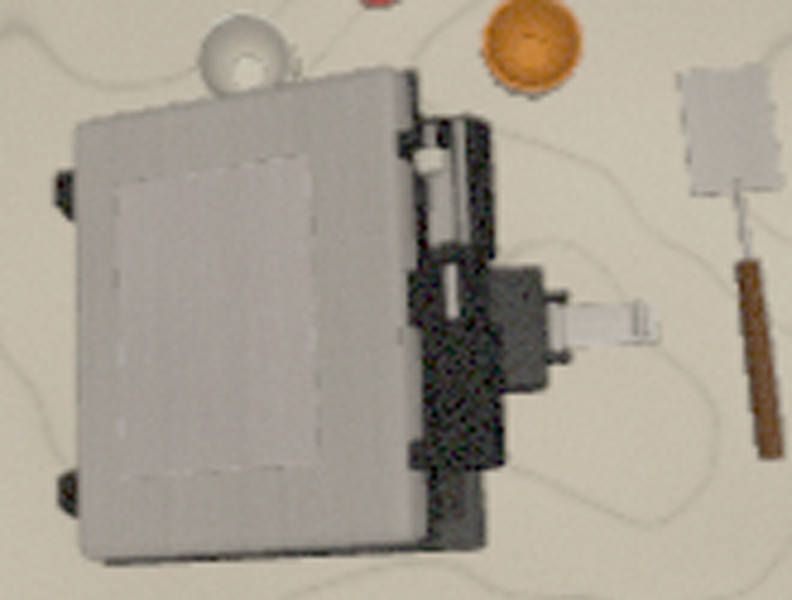

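```bash
cat > h.py <<'E'
import numpy as np,cv2
from cell import env
from scipy.optimize import least_squares
from scipy.spatial.transform import Rotation as Ro
def proj(P,X):
    c=P["R"]@np.asarray(X,float)+P["t"];return np.array([P["fx"]*c[0]/c[2]+P["cx"],P["fy"]*c[1]/c[2]+P["cy"]])
def lidpt(p,th):
    p=np.array(p,float);d=p-[125,0,70];c,s=np.cos(th),np.sin(th)
    # opening: front (-x) rises
    return np.array([125+c*d[0]+s*d[2],p[1],70-s*d[0]+c*d[2]])
def world(q,p): # q=x,y,yaw(rad)
    p=np.array(p)/1000;c,s=np.cos(q[2]),np.sin(q[2])
    return np.array([q[0]+c*p[0]-s*p[1],q[1]+s*p[0]+c*p[1],p[2]])
def tocam(v_world): # world vector -> tool axes
    return Ro.from_euler('xyz',env.get_obs()['tool_rot'],degrees=True).inv().apply(v_world)
E
python3 - <<'E'
from h import *
P=env.camera_params("top")
f=[((558,327),(-182,0,40),0),((558,298),(-182,-25,40),0),((558,357),(-182,25,40),0),((452,290),(-160,0,97.5),1),((430,155),(-163,-78,124),1),((490,118),(-182,-105,70),1),((503,466),(-182,105,70),1)]
def r(q):
    o=[]
    for px,p,l in f:
        p=lidpt(p,q[3]) if l else p
        o+=list(proj(P,world(q,p))-np.array([px[0]/4.8+180,px[1]/4.8+170]))
    return np.array(o)
s=least_squares(r,[.55,.1,1.5,.3],loss='soft_l1');print(s.x,np.degrees(s.x[2:]));print(r(s.x).reshape(-1,2).round(1))
for p,l in(((-163,35,100),1),((-163,35,100),0),((-182,0,40),0),((-163,-78,116),0)):print(world(s.x,lidpt(p,s.x[3]) if l else p).round(3))
E
```

```text
[0.52186818 0.1139897  1.56612577 0.54256808] [89.7323966  31.08686091]
[[-0.2  0.2]
 [-0.4 -1.3]
 [ 0.1  1.6]
 [-0.8 -0.1]
 [-0.7 -0.8]
 [ 1.8  0.1]
 [ 1.1  0.5]]
[0.486 0.008 0.244]
[ 0.486 -0.049  0.1  ]
[ 0.521 -0.068  0.04 ]
[ 0.599 -0.049  0.116]
```

carry_out --plan '[{"grip": 1, "dp": [0, 0, -0.012], "rotation": [0, 0, -7]}, {"grip": 1, "dp": [0, 0, -0.012], "rotation": [0, 0, -7]}, {"grip": 1, "dp": [0, 0, -0.012], "rotation": [0, 0, -7]}, {"grip": 1, "dp": [0, 0, -0.012], "rotation": [0, 0, -7]}, {"grip": 1, "dp": [0, 0, -0.012], "rotation": [0, 0, -7]}, {"grip": 1, "dp": [0, 0, -0.012], "rotation": [0, 0, -7]}, {"grip": 1, "dp": [0, 0, -0.012], "rotation": [0, 0, -7]}, {"grip": 1, "dp": [0, 0, -0.012], "rotation": [0, 0, -7]}]' --force 20

```text
time_s: 0.77
tool_pos: [0.226, -0.6049, 0.3116]
tool_rot: [-179.1, 0.6, -12.1]
force: [0.4, -0.3, 0.4]
grip_width: 0.0413
```

carry_out --plan '[{"grip": 1, "dp": [0.015, -0.036, 0], "rotation": [0, 0, -6]}, {"grip": 1, "dp": [0.017, -0.035, 0], "rotation": [0, 0, -6]}, {"grip": 1, "dp": [0.019, -0.034, 0], "rotation": [0, 0, 0]}, {"grip": 1, "dp": [0.019, -0.034, 0], "rotation": [0, 0, 0]}, {"grip": 1, "dp": [0.019, -0.034, 0], "rotation": [0, 0, 0]}, {"grip": 1, "dp": [0.019, -0.034, 0], "rotation": [0, 0, 0]}, {"grip": 1, "dp": [0.019, -0.034, 0], "rotation": [0, 0, 0]}, {"grip": 1, "dp": [0.019, -0.034, 0], "rotation": [0, 0, 0]}]'

```text
time_s: 1.43
tool_pos: [0.3782, -0.3339, 0.3107]
tool_rot: [-179.1, 0.8, -0.4]
force: [0.4, 0.3, -0.2]
grip_width: 0.0011
```

carry_out --plan '[{"grip": 1, "dp": [0.019, -0.034, 0], "rotation": [0, 0, 0]}, {"grip": 1, "dp": [0.019, -0.034, 0], "rotation": [0, 0, 0]}, {"grip": 1, "dp": [0.019, -0.034, 0], "rotation": [0, 0, 0]}, {"grip": 1, "dp": [0, 0, 0], "rotation": [0, 0, 0]}]'

```text
time_s: 1.77
tool_pos: [0.4411, -0.2171, 0.3111]
tool_rot: [-178.9, 0.7, 0.3]
force: [-0.3, 0.9, -0.0]
grip_width: 0.0009
```

```bash
python3 - <<'E'
from h import *
o=env.get_obs();print(o['tool_pos'],o['tool_rot'],o['force'])
P=env.camera_params("wrist");im=env.read_camera("wrist");cv2.imwrite("pics/w1.png",im[:,:,::-1])
np.save("w1.npy",P,allow_pickle=True);print(P)
q=[.52187,.11399,1.5661];th=.5426
for p in((-182,0,40),(-250,0,40)):print(proj(P,world(q,p)))
print(proj(P,world(q,lidpt((-163,35,100),th))),proj(P,world(q,lidpt((-163,-78,124),th))))
E
```

```text
[ 0.44106253 -0.2171153   0.31109164] [-178.92263295    0.74256454    0.31220699] [-0.29826021  0.94449311 -0.01361659]
{'fx': 335.34375323663204, 'fy': 335.34375323663204, 'cx': 284.0737865444736, 'cy': 213.4464305463065, 'R': array([[ 0.99991921,  0.00469837, -0.01181124],
       [ 0.00732485, -0.9723747 ,  0.23331052],
       [-0.01038877, -0.23337818, -0.97233055]]), 't': array([-0.43693006, -0.26274245,  0.43119296])}
[353.39012281  60.6907957 ]
[350.25020369 119.44668634]
[ 367.72335139 -163.7995855 ] [ 612.64162818 -231.46051282]
```

View pics/w1.png

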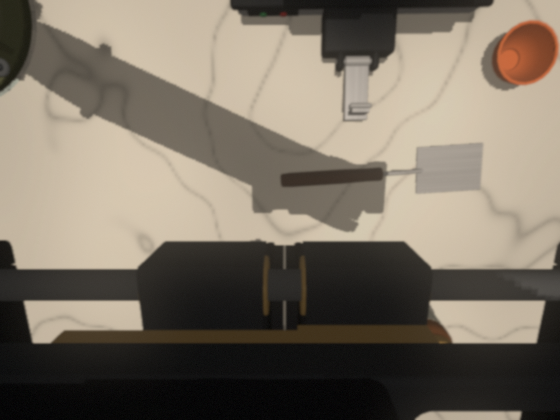

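Wrist view: hook hinge centre is at (357,60), about 4 mm further in +x than my fit. The strap lies straight out, its end at row 121, which is close to 1.57 rad. The turner handle is at row 180, well clear. Next I'll go above the lid handle.

carry_out --plan '[{"grip": 1, "dp": [0.01, -0.039, 0], "rotation": [0, 0, 0]}, {"grip": 1, "dp": [0.01, -0.039, 0], "rotation": [0, 0, 0]}, {"grip": 1, "dp": [0.01, -0.039, 0], "rotation": [0, 0, 0]}, {"grip": 1, "dp": [0.01, -0.039, 0], "rotation": [0, 0, 0]}, {"grip": 1, "dp": [0.01, -0.039, 0], "rotation": [0, 0, 0]}, {"grip": 1, "dp": [0.004, -0.034, 0], "rotation": [0, 0, 0]}, {"grip": 1, "dp": [0, 0, 0], "rotation": [0, 0, 0]}]'

```text
time_s: 2.4
tool_pos: [0.4916, 0.0024, 0.3105]
tool_rot: [-179.2, 1.1, -0.9]
force: [-0.8, -0.2, 0.6]
grip_width: 0.0008
```

carry_out --plan '[{"grip": 1, "dp": [0, 0, 0.03], "rotation": [0, 0, 0]}, {"grip": 1, "dp": [0, 0, 0.025], "rotation": [0, 0, 0]}, {"grip": 1, "dp": [0, 0.001, 0.012], "rotation": [0, 0, 0]}, {"grip": 1, "dp": [0, 0.003, 0.012], "rotation": [0, 0, 0]}, {"grip": 1, "dp": [0, 0.007, 0.015], "rotation": [0, 0, 0]}, {"grip": 1, "dp": [0, 0.007, 0.015], "rotation": [0, 0, 0]}]'

```text
time_s: 2.9
tool_pos: [0.4933, -0.0176, 0.2012]
tool_rot: [-179.4, 0.5, -0.7]
force: [1.3, 0.8, 1.2]
grip_width: 0.0007
```

carry_out --plan '[{"grip": 1, "dp": [0, 0.006, 0.014], "rotation": [0, 0, 0]}, {"grip": 1, "dp": [0, 0.006, 0.014], "rotation": [0, 0, 0]}, {"grip": 1, "dp": [0, 0.005, 0.014], "rotation": [0, 0, 0]}, {"grip": 1, "dp": [0, 0.005, 0.014], "rotation": [0, 0, 0]}, {"grip": 1, "dp": [0, 0.004, 0.014], "rotation": [0, 0, 0]}, {"grip": 1, "dp": [0, 0.003, 0.013], "rotation": [0, 0, 0]}, {"grip": 1, "dp": [0, 0, 0.005], "rotation": [0, 0, 0]}]'

```text
time_s: 3.48
tool_pos: [0.4906, -0.0567, 0.1064]
tool_rot: [-179.3, 0.6, -1.4]
force: [-0.6, 0.7, 1.3]
grip_width: 0.0004
```

carry_out --plan '[{"grip": 1, "dp": [0, -0.003, 0.005], "rotation": [0, 0, 0]}, {"grip": 1, "dp": [0, -0.001, 0.005], "rotation": [0, 0, 0]}, {"grip": 1, "dp": [0, 0, 0.004], "rotation": [0, 0, 0]}, {"grip": 1, "dp": [0, 0, 0.004], "rotation": [0, 0, 0]}]'

```text
time_s: 3.82
tool_pos: [0.4905, -0.0556, 0.1002]
tool_rot: [-179.7, 1.0, -1.7]
force: [-10.6, 1.4, 27.0]
grip_width: -0.0
```

carry_out --plan '[{"grip": 1, "dp": [0, 0, -0.03], "rotation": [0, 0, 0]}, {"grip": 1, "dp": [0, 0, -0.035], "rotation": [0, 0, 0]}, {"grip": 0.3, "dp": [0.009, 0.03, -0.015], "rotation": [0, 0, 0]}, {"grip": 0.3, "dp": [0.009, 0.03, -0.015], "rotation": [0, 0, 0]}, {"grip": 0.3, "dp": [0.009, 0.03, -0.015], "rotation": [0, 0, 0]}, {"grip": 0.3, "dp": [0.009, 0.03, 0], "rotation": [0, 0, -1]}, {"grip": 0.3, "dp": [0, 0, 0], "rotation": [0, 0, -0.7]}]'

```text
time_s: 4.4
tool_pos: [0.527, -0.1808, 0.2196]
tool_rot: [179.8, 0.8, 0.4]
force: [-0.0, -0.8, -0.6]
grip_width: 0.026
```

```bash
python3 - <<'E'
from h import *
o=env.get_obs();print(o['tool_pos'],o['tool_rot'],o['grip_width'])
P=env.camera_params("wrist");im=env.read_camera("wrist");cv2.imwrite("pics/w2.png",im[:,:,::-1])
np.save("w2.npy",P,allow_pickle=True)
q=[.526,.11399,1.5661]
for p in((-182,0,40),(-182,25,40),(-182,-25,40),(-250,0,40),(-163,-78,124),(-182,105,100),(-182,-105,100),(-160,0,97.5)):print(p,proj(P,world(q,p)).round(1))
E
```

```text
[ 0.52696091 -0.18082547  0.21957838] [179.83848816   0.76235701   0.41907783] 0.026021018243885894
(-182, 0, 40) [284.6  76.4]
(-182, 25, 40) [258.4  76.2]
(-182, -25, 40) [310.8  76.7]
(-250, 0, 40) [283.8 148.9]
(-163, -78, 124) [395.9  31.3]
(-182, 105, 100) [149.8  64.3]
(-182, -105, 100) [418.8  67. ]
(-160, 0, 97.5) [284.1  35.4]
```

View pics/w2.png

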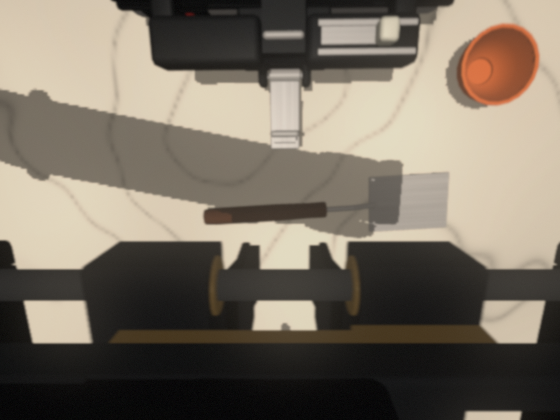

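Lid is shut: the handle is level, its corners at (152,68) and (416,68) within 2–4 px of prediction. Catch is at (283,35), white lock grip at (390,28), and the hook strap at column 285 runs out to row 148. Next I'll pinch the strap.

carry_out --plan '[{"grip": 0.4, "dp": [0, -0.028, 0.015], "rotation": [0, 0, 0]}, {"grip": 0.4, "dp": [0, -0.027, 0.015], "rotation": [0, 0, 0]}, {"grip": 0.4, "dp": [0, 0, 0.025], "rotation": [0, 0, 0]}, {"grip": 0.4, "dp": [0, 0, 0.025], "rotation": [0, 0, 0]}, {"grip": 0.4, "dp": [0, 0, 0.025], "rotation": [0, 0, 0]}, {"grip": 0.4, "dp": [0, 0, 0.025], "rotation": [0, 0, 0]}, {"grip": 0.4, "dp": [0, 0, 0.015], "rotation": [0, 0, 0]}, {"grip": 0.4, "dp": [0, 0, 0], "rotation": [0, 0, 0]}]'

```text
time_s: 5.12
tool_pos: [0.5244, -0.1134, 0.0711]
tool_rot: [-180.0, 0.6, 0.7]
force: [-0.6, 0.4, 0.2]
grip_width: 0.0522
```

carry_out --plan '[{"grip": 0.4, "dp": [0.001, 0.012, 0.012], "rotation": [0, 0, 0]}, {"grip": 0.4, "dp": [0, 0, 0.014], "rotation": [0, 0, 0]}, {"grip": 0.4, "dp": [0, 0, 0.014], "rotation": [0, 0, 0]}, {"grip": 0.4, "dp": [0, 0, 0.007], "rotation": [0, 0, 0]}, {"grip": 0.4, "dp": [0, 0, 0], "rotation": [0, 0, 0]}]'

```text
time_s: 5.53
tool_pos: [0.5257, -0.1216, 0.0255]
tool_rot: [-179.9, 0.5, 0.9]
force: [-0.2, 0.3, 0.1]
grip_width: 0.0522
```

carry_out --plan '[{"grip": 0.4, "dp": [0, 0.004, 0.003], "rotation": [0, 0, 0]}, {"grip": 1, "dp": [0, 0, 0], "rotation": [0, 0, 0]}, {"grip": 1, "dp": [0, 0, 0], "rotation": [0, 0, 0]}, {"grip": 1, "dp": [0, 0, 0], "rotation": [0, 0, 0]}, {"grip": 1, "dp": [0, 0, 0], "rotation": [0, 0, 0]}, {"grip": 1, "dp": [0, 0, 0], "rotation": [0, 0, 0]}]' --force 8

```text
time_s: 6.03
tool_pos: [0.5249, -0.1258, 0.0256]
tool_rot: [180.0, 0.6, 1.0]
force: [-4.8, -0.3, -0.8]
grip_width: 0.0277
```

carry_out --plan '[{"grip": 1, "dp": [0, 0, -0.006], "rotation": [0, 0, 0]}, {"grip": 1, "dp": [0, -0.001, -0.006], "rotation": [0, 0, 0]}, {"grip": 1, "dp": [0, -0.0015, -0.0055], "rotation": [0, 0, 0]}, {"grip": 1, "dp": [0, -0.002, -0.0055], "rotation": [0, 0, 0]}, {"grip": 1, "dp": [0, -0.0025, -0.005], "rotation": [0, 0, 0]}, {"grip": 1, "dp": [0, -0.003, -0.005], "rotation": [0, 0, 0]}]'

```text
time_s: 6.53
tool_pos: [0.5246, -0.1135, 0.0608]
tool_rot: [-179.9, 0.6, 1.0]
force: [-0.3, 1.8, -4.0]
grip_width: 0.0275
```

carry_out --plan '[{"grip": 1, "dp": [0, -0.005, -0.004], "rotation": [0, 0, 0]}, {"grip": 1, "dp": [0, -0.0055, -0.0035], "rotation": [0, 0, 0]}, {"grip": 1, "dp": [0, -0.006, -0.003], "rotation": [0, 0, 0]}, {"grip": 1, "dp": [0, -0.005, -0.002], "rotation": [0, 0, 0]}, {"grip": 1, "dp": [0, 0, 0], "rotation": [0, 0, 0]}]'

```text
time_s: 6.95
tool_pos: [0.5244, -0.0925, 0.077]
tool_rot: [179.8, 0.6, 0.9]
force: [-1.7, -0.5, -1.3]
grip_width: 0.0275
```

carry_out --plan '[{"grip": 0.4, "dp": [0, 0, 0], "rotation": [0, 0, 0]}, {"grip": 0.4, "dp": [0, 0, 0], "rotation": [0, 0, 0]}, {"grip": 0.4, "dp": [0, 0, 0], "rotation": [0, 0, 0]}, {"grip": 0.4, "dp": [0, 0.02, 0], "rotation": [0, 0, 0]}, {"grip": 0.4, "dp": [0, 0.025, 0], "rotation": [0, 0, 0]}, {"grip": 1, "dp": [0, 0.015, -0.01], "rotation": [0, 0, 0]}, {"grip": 1, "dp": [0, 0, -0.02], "rotation": [0, 0, 0]}, {"grip": 1, "dp": [0, 0, 0], "rotation": [0, 0, 0]}]' --force 20

```text
time_s: 7.62
tool_pos: [0.5284, -0.1507, 0.1077]
tool_rot: [-179.9, 0.4, 1.2]
force: [-0.0, 0.5, 1.1]
grip_width: 0.0392
```

```bash
python3 - <<'E'
from h import *
o=env.get_obs();print(o['tool_pos'],o['tool_rot'],o['grip_width'],o['force'])
P=env.camera_params("wrist");im=env.read_camera("wrist");cv2.imwrite("pics/w3.png",cv2.resize(im[:260,120:480,::-1],None,fx=2,fy=2))
q=[.526,.1130,1.5661]
for f in(.1,.3,.4,.5,.7):
  p=(-182-58*np.sin(f),0,40+58*np.cos(f));print(f,2*(proj(P,world(q,p))-[120,0]).round(1))
E
```

```text
[ 0.52840088 -0.15068337  0.10774513] [-179.93790996    0.3544819     1.24185431] 0.0391660693568092 [-0.03635093  0.49885253  1.07701366]
0.1 [319.  216.8]
0.3 [318.2 263.8]
0.4 [318.  285.4]
0.5 [317.8 305. ]
0.7 [317.4 338.2]
```

View pics/w3.png

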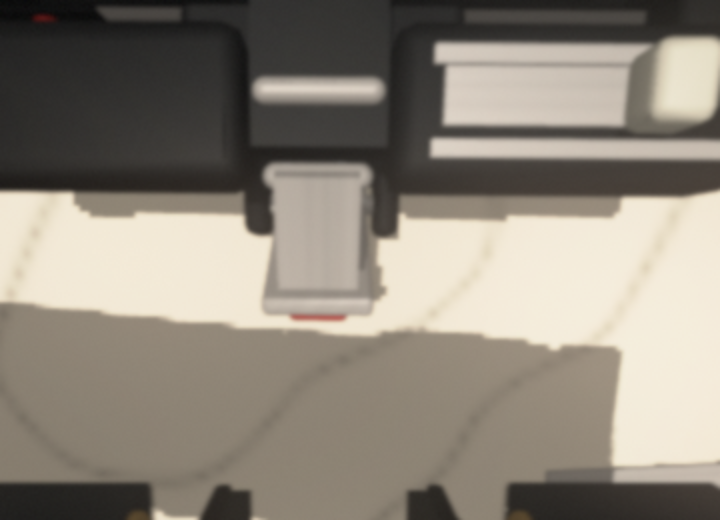

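Hook now stands at about 0.4 rad: strap end at rows 290–310, red pad just showing at (318,317), tip in line with the notch and catch bar at (318,90). Next I'll shut the fingers, tilt, and approach the pad.

carry_out --plan '[{"grip": 1, "dp": [-0.001, 0, 0.015], "rotation": [7, 0, 0]}, {"grip": 1, "dp": [-0.001, 0, 0], "rotation": [7, 0, 0]}, {"grip": 1, "dp": [0, 0, 0], "rotation": [6, 0, 0]}, {"grip": 1, "dp": [0, 0, 0], "rotation": [0, 0, 1.2]}, {"grip": 1, "dp": [0, 0, 0], "rotation": [0, 0, 0]}]'

```text
time_s: 8.08
tool_pos: [0.5268, -0.1454, 0.0892]
tool_rot: [-159.1, 0.7, 0.4]
force: [0.1, 1.9, 0.3]
grip_width: 0.004
```

carry_out --plan '[{"grip": 1, "dp": [0, -0.014, 0.0054], "rotation": [0, 0, 0]}, {"grip": 1, "dp": [0, -0.0093, 0.004], "rotation": [0, 0, 0]}, {"grip": 1, "dp": [0, -0.0065, 0.0025], "rotation": [0, 0, 0]}, {"grip": 1, "dp": [0, -0.0047, 0.0018], "rotation": [0, 0, 0]}, {"grip": 1, "dp": [0, -0.0037, 0.0014], "rotation": [0, 0, 0]}]'

```text
time_s: 8.5
tool_pos: [0.5257, -0.0958, 0.0883]
tool_rot: [-159.6, 0.8, 0.9]
force: [0.4, -0.8, 0.7]
grip_width: 0.0004
```

carry_out --plan '[{"grip": 1, "dp": [0, -0.0019, 0.0007], "rotation": [0, 0, 0]}, {"grip": 1, "dp": [0, -0.0019, 0.0007], "rotation": [0, 0, 0]}]'

```text
time_s: 8.67
tool_pos: [0.5258, -0.0921, 0.0889]
tool_rot: [-160.1, 0.7, 1.1]
force: [-1.3, -7.9, 2.0]
grip_width: 0.0006
```

carry_out --plan '[{"grip": 1, "dp": [0, -0.0019, 0.0007], "rotation": [0, 0, 0]}]'

```text
time_s: 8.75
tool_pos: [0.5258, -0.0924, 0.089]
tool_rot: [-160.3, 0.6, 1.1]
force: [-1.3, -5.0, 0.9]
grip_width: 0.0004
```

carry_out --plan '[{"grip": 1, "dp": [0, -0.003, 0.001], "rotation": [0, 0, 0]}, {"grip": 1, "dp": [0, -0.0038, 0.0014], "rotation": [0, 0, 0]}]'

```text
time_s: 8.92
tool_pos: [0.5258, -0.0918, 0.089]
tool_rot: [-160.9, 0.6, 0.8]
force: [-2.0, -8.8, 3.5]
grip_width: 0.0003
```

carry_out --plan '[{"grip": 1, "dp": [0, -0.0045, 0.0016], "rotation": [0, 0, 0]}]'

```text
time_s: 9.0
tool_pos: [0.5258, -0.0913, 0.0891]
tool_rot: [-161.3, 0.5, 0.7]
force: [-2.4, -9.4, 4.5]
grip_width: 0.0007
```

carry_out --plan '[{"grip": 1, "dp": [0, -0.006, 0.002], "rotation": [0, 0, 0]}]'

```text
time_s: 9.08
tool_pos: [0.5258, -0.0903, 0.0894]
tool_rot: [-161.7, 0.5, 0.5]
force: [-2.3, -11.5, 5.0]
grip_width: 0.0006
```

carry_out --plan '[{"grip": 1, "dp": [0, -0.0073, 0.0025], "rotation": [0, 0, 0]}]'

```text
time_s: 9.17
tool_pos: [0.5259, -0.0889, 0.0896]
tool_rot: [-162.2, 0.4, 0.3]
force: [-4.5, -13.2, 6.7]
grip_width: 0.0
```

carry_out --plan '[{"grip": 1, "dp": [0, -0.0075, 0.0018], "rotation": [0, 0, 0]}]'

```text
time_s: 9.25
tool_pos: [0.5258, -0.0876, 0.0903]
tool_rot: [-162.7, 0.4, 0.0]
force: [-3.4, -11.7, 1.2]
grip_width: 0.0007
```

carry_out --plan '[{"grip": 1, "dp": [0, -0.0078, 0.0018], "rotation": [0, 0, 0]}]'

```text
time_s: 9.33
tool_pos: [0.5258, -0.0845, 0.0911]
tool_rot: [-163.1, 0.4, -0.2]
force: [0.7, -1.2, -0.7]
grip_width: 0.0004
```

carry_out --plan '[{"grip": 1, "dp": [0, -0.003, 0.001], "rotation": [0, 0, 0]}, {"grip": 1, "dp": [0, -0.003, 0.001], "rotation": [0, 0, 0]}]'

```text
time_s: 9.5
tool_pos: [0.5258, -0.0823, 0.091]
tool_rot: [-163.5, 0.3, -0.4]
force: [-0.4, -7.0, 1.6]
grip_width: 0.0004
```

carry_out --plan '[{"grip": 1, "dp": [0, -0.004, 0.001], "rotation": [0, 0, 0]}]'

```text
time_s: 9.58
tool_pos: [0.5259, -0.0816, 0.0911]
tool_rot: [-163.8, 0.3, -0.5]
force: [-1.9, -10.9, 1.3]
grip_width: 0.0006
```

Force peaked at about 13 N, dropped to 1 N (the click), then rose again at the home stop. I'll back off and check.

carry_out --plan '[{"grip": 1, "dp": [0, 0.02, -0.007], "rotation": [-5, 0, 0]}, {"grip": 1, "dp": [0, 0.03, -0.01], "rotation": [-6, 0, 0]}, {"grip": 1, "dp": [0, 0.02, -0.025], "rotation": [-5.5, 0, 0]}, {"grip": 1, "dp": [0, 0, -0.03], "rotation": [0, 0, 0]}, {"grip": 1, "dp": [0, 0, 0], "rotation": [0, 0, 0]}]'

```text
time_s: 10.0
tool_pos: [0.5242, -0.1544, 0.1495]
tool_rot: [179.5, 0.5, -0.5]
force: [1.0, 0.8, 0.7]
grip_width: 0.0004
```

```bash
python3 - <<'E'
from h import *
o=env.get_obs();print(o['tool_pos'],o['tool_rot'],o['grip_width'],o['force'])
P=env.camera_params("wrist");im=env.read_camera("wrist");cv2.imwrite("pics/w4.png",cv2.resize(im[:240,160:480,::-1],None,fx=2.4,fy=2.4))
q=[.526,.1130,1.5661]
for p in((-182,0,108),(-192,0,108),(-160,0,97.5),(-190,0,90),(-163,-78,124),(-163,-78,100)):print(p,2.4*(proj(P,world(q,p))-[160,0]).round(1))
E
```

```text
[ 0.52415269 -0.15435609  0.14949462] [179.4540297    0.52985744  -0.45022167] 0.00036410143364612165 [0.98798968 0.76019094 0.70724457]
(-182, 0, 108) [297.6  223.68]
(-192, 0, 108) [297.84 267.36]
(-160, 0, 97.5) [297.6  132.24]
(-190, 0, 90) [298.32 261.6 ]
(-163, -78, 124) [662.64 121.2 ]
(-163, -78, 100) [619.92 141.84]
```

View pics/w4.png

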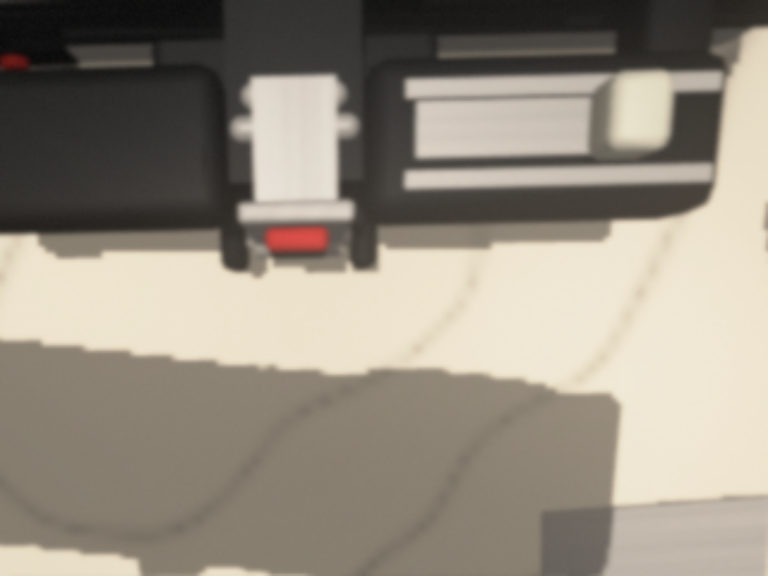

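Hook is home: the nose runs back past the catch bar (row 127) to row 75, and the strap is upright with the pad at (297,238). The lock grip is at (640,108), about 5 mm nearer the hook than predicted, so x≈0.599. Next I'll come down beyond it.

carry_out --plan '[{"grip": 1, "dp": [0, 0, -0.03], "rotation": [0, 0, 0]}, {"grip": 1, "dp": [0.02, -0.02, -0.01], "rotation": [0, 0, 0]}, {"grip": 1, "dp": [0.028, -0.026, 0], "rotation": [0, 0, 0]}, {"grip": 1, "dp": [0.028, -0.026, 0], "rotation": [0, 0, 0]}, {"grip": 1, "dp": [0.022, -0.02, 0], "rotation": [0, 0, 0]}, {"grip": 1, "dp": [0, 0, 0], "rotation": [0, 0, 0]}]'

```text
time_s: 10.55
tool_pos: [0.6217, -0.0555, 0.1812]
tool_rot: [-179.9, 1.2, -0.8]
force: [-1.2, 0.9, 0.8]
grip_width: 0.0005
```

carry_out --plan '[{"grip": 1, "dp": [0.014, -0.006, 0.01], "rotation": [0, 0, 0]}, {"grip": 1, "dp": [0, 0, 0.02], "rotation": [0, 0, 0]}, {"grip": 1, "dp": [0, 0, 0.02], "rotation": [0, 0, 0]}, {"grip": 1, "dp": [0, 0, 0.012], "rotation": [0, 0, 0]}, {"grip": 1, "dp": [0, 0, 0], "rotation": [0, 0, 0]}]'

```text
time_s: 10.97
tool_pos: [0.6329, -0.0411, 0.1114]
tool_rot: [-179.3, 1.6, -0.3]
force: [-0.0, -0.2, -0.1]
grip_width: 0.0005
```

carry_out --plan '[{"grip": 1, "dp": [0, 0.006, 0], "rotation": [0, 0, 0]}, {"grip": 1, "dp": [-0.004, 0.001, 0], "rotation": [0, 0, 0]}, {"grip": 1, "dp": [-0.005, 0, 0], "rotation": [0, 0, 0]}, {"grip": 1, "dp": [-0.005, 0, 0], "rotation": [0, 0, 0]}, {"grip": 1, "dp": [-0.005, 0, 0], "rotation": [0, 0, 0]}]'

```text
time_s: 11.38
tool_pos: [0.6125, -0.0497, 0.1131]
tool_rot: [-179.2, 1.6, -0.4]
force: [1.8, -0.2, -2.1]
grip_width: 0.0006
```

carry_out --plan '[{"grip": 1, "dp": [-0.005, 0, 0], "rotation": [0, 0, 0]}, {"grip": 1, "dp": [-0.005, 0, 0], "rotation": [0, 0, 0]}, {"grip": 1, "dp": [-0.005, 0, 0], "rotation": [0, 0, 0]}, {"grip": 1, "dp": [-0.005, 0, 0], "rotation": [0, 0, 0]}]'

```text
time_s: 11.72
tool_pos: [0.5931, -0.05, 0.1164]
tool_rot: [-179.3, 1.1, -0.4]
force: [2.0, 0.2, -1.7]
grip_width: 0.0003
```

carry_out --plan '[{"grip": 1, "dp": [-0.004, 0, 0], "rotation": [0, 0, 0]}, {"grip": 1, "dp": [-0.004, 0, 0], "rotation": [0, 0, 0]}, {"grip": 1, "dp": [-0.004, 0, 0], "rotation": [0, 0, 0]}]'

```text
time_s: 11.97
tool_pos: [0.587, -0.05, 0.1183]
tool_rot: [-179.3, 0.1, -0.4]
force: [15.6, -0.5, -9.8]
grip_width: 0.0006
```

carry_out --plan '[{"grip": 1, "dp": [-0.004, 0, 0.002], "rotation": [0, 0, 0]}, {"grip": 1, "dp": [-0.004, 0, 0.002], "rotation": [0, 0, 0]}]'

```text
time_s: 12.13
tool_pos: [0.5875, -0.05, 0.1179]
tool_rot: [-179.3, -1.2, -0.4]
force: [9.2, -0.7, 1.8]
grip_width: 0.0002
```

carry_out --plan '[{"grip": 1, "dp": [0.012, 0, 0], "rotation": [0, 0, 0]}, {"grip": 1, "dp": [0.008, 0, -0.03], "rotation": [0, 0, 0]}, {"grip": 1, "dp": [-0.02, 0.03, -0.02], "rotation": [0, 0, 0]}, {"grip": 1, "dp": [-0.02, 0.03, 0], "rotation": [0, 0, 0]}, {"grip": 1, "dp": [-0.02, 0.03, 0], "rotation": [0, 0, 0]}, {"grip": 1, "dp": [0, 0.012, 0], "rotation": [0, 0, 0]}, {"grip": 1, "dp": [0, 0, 0], "rotation": [0, 0, 0]}]'

```text
time_s: 12.72
tool_pos: [0.5409, -0.1511, 0.1685]
tool_rot: [-179.2, -0.9, 0.1]
force: [-0.4, 0.2, -0.0]
grip_width: 0.001
```

```bash
python3 - <<'E'
from h import *
o=env.get_obs();print(o['tool_pos'],o['tool_rot'],o['force'])
P=env.camera_params("wrist");im=env.read_camera("wrist");cv2.imwrite("pics/w5.png",cv2.resize(im[:240,140:460,::-1],None,fx=2.4,fy=2.4))
q=[.525,.1145,1.5661]
for p in((-182,0,108),(-160,0,97.5),(-163,-48,124),(-163,-78,124)):print(p,2.4*(proj(P,world(q,p))-[140,0]).round(1))
t=env.read_camera("top")
print("ch",[int(v) for v in np.array([cv2.absdiff(t[:,:,::-1],cv2.imread("pics/top0.png"))[150:215,215:300].mean()*10])])
cv2.imwrite("pics/top1.png",t[:,:,::-1])
E
```

```text
[ 0.54092262 -0.15112173  0.1685424 ] [-1.79190545e+02 -8.53507900e-01  5.63743339e-02] [-0.40799409  0.21496275 -0.04414258]
(-182, 0, 108) [276.48 243.12]
(-160, 0, 97.5) [277.92 161.28]
(-163, -48, 124) [469.92 156.  ]
(-163, -78, 124) [593.52 156.96]
ch [197]
```

View pics/w5.png

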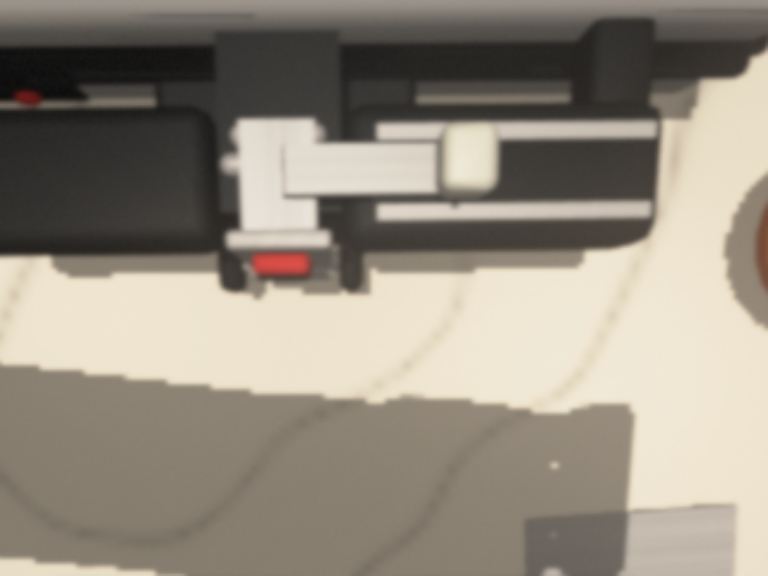

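View pics/top1.png

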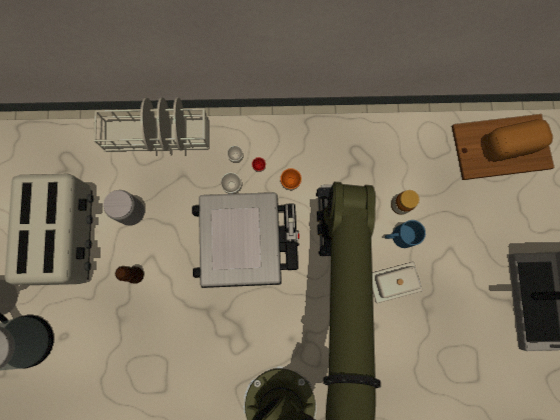

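The wrist view shows the lock grip at (470,158), against (470,156) predicted for full travel. Its tongue lies across the hook, which is still home. In the top view the lid is shut and the surrounding items look unmoved.

```bash
python3 -c "
from cell import env
print(env.sign_off())"
```

```text
the job is handed in; nothing more can be done
None
```

The sandwich press is put away: lid shut, hook clicked home, and white lock pushed fully across. I handed it in at about 13 s of the 72 s allowed; no verdict was reported.

- **Lid:** I pushed it down to its stop. The fingertip bottomed out at z = 0.100 m with 27 N, and in the picture the handle's corners sat within about 4 px of where a shut lid should put them.
- **Hook:** I pinched it and swung it up to about 0.4 rad, then pressed it home on the red pad. The push peaked at about 13 N (15 N including the upward part), dropped to about 1 N at the click, then rose again at the stop. The pictures show its nose past the catch bar.
- **Lock:** I pushed it until it met its end stop at about 16 N (18 N in total). Its grip then sat within 2 px of the predicted position for 30 mm of travel, with the tongue across the hook.
- **Everything else:** In the last top view the ramekin, its look-alikes, mug, jar, butter dish, mill and canister look unmoved. The arm hid the turner there. The wrist view showed only part of its blade, where I expected it, and I never touched it. The gripper was clear of everything at the end.

One check disagreed: before the push, the lock grip measured about 5 mm nearer the hook than my fitted pose predicted. I didn't settle why, but its final position matched the prediction.

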